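# Cover the mixing pot and hold its sprung keeper arm at the stop

## Robot

A 6-joint arm with a two-finger parallel gripper is mounted at the origin on the work surface. World frame = base frame: x ahead of the robot, y to its left, z up, the work surface at z = 0. Lengths are in mm, angles in rad, forces in N, time in s.
With the tool pointing down it reaches from about 300 to 775 mm from the base axis. Payload 14.6 kg.
Tool frame: the origin (TCP) lies midway between the tips of the shut fingers; the grasp point (between the pads) lies 19 mm behind it (manip.grip_point_offset is the distance from the TCP to the grasp point, in mm); x points along the fingers, z is the direction in which the jaws open and shut, and the axes are right-handed (so a half turn about x gives the same grasp; the last joint's range is limited). The gripper opens to 94 mm and grips with 3 to 60 N. Pads are 16 mm wide; open, the fingers measure 119 mm over their backs; the gripper's body (75 mm by 177 mm) begins 78 mm behind the grasp point.
Start: joints at [1.178, 0.3, 1.521, -0, 1.321, -0.067], TCP at [176.034, 521.058, 205.446] pointing down, gripper open.
Joint ranges: [-3.03, 3.03], [-0.79, 2.21], [0.23, 2.52], [-1.04, 4.18], [0, 3.07], [-2.55, 2.55]. Speed limits (rad/s): [2.22, 2.22, 2.57, 3.14, 3.14, 3.14].

## Interface

Orientations are given as [roll, pitch, yaw] about the fixed x, y, z axes, in that order (R = Rz(yaw) Ry(pitch) Rx(roll)).
In Python, from cell import manip, camera, calibration, order gives the robot as it stands.
- The arm moves only by the tool jog_arm, never from a script. Its arguments are lists of equal length, an entry for each row: "turn": the turn, a rotation vector about the tool's x, y, z in degrees, a list of three; "dp": the shift along the tool's x, y, z in cm, a list of three; "gripper": the closure, from 0 (fully open) to 1 (shut). In form: {"turn": [[ax, ay, az], ...], "dp": [[tx, ty, tz], ...], "gripper": [gripper, ...]}. A call has 1 to 8 rows; each row shifts and turns the pose as measured when the row begins, along the tool's axes as they then stand; what a row does not reach is not made up. A row lasts 1/8 s, in which the tool goes at most 62.5 mm and 10.7 degrees, less where a joint would pass 70% of its speed; a pose out of reach is approached as far as the arm can. A call is refused whole if a number of a shift passes 6.25 or a number of a turn 10.7, either way. A call with a gripper value outside its range is refused whole. The fingers move at their own pace and stop on an object; "grip_force" is the grip in N (left out, the last holds). Time passes only in rows, so rows that do not move let the fingers close. It gives the time, the measured TCP pose, the force and the opening at its end, in the units of the state.
- manip.read_state(): the state, without advancing time (a new reading comes with each control period).
- camera(name): name is "side" or "top" or "wrist"; returns (picture, depth): 480x640x3 uint8, red, green, blue; 480x640 float32, mm along the optical axis (not along the pixel's ray), 0 where there is no reading.
- calibration(name): a dict with "K" (3x3 intrinsics, pixels), "distortion" ([k1, k2, p1, p2, k3] as OpenCV has them; the pictures are not rectified), "world_from_camera" (4x4, takes a point from camera to world coordinates). Camera axes: x right, y down, z forward; pixel columns grow to the right and rows downward; lengths in mm; the calibration is good to about 2 mm. A picture is of the moment at which its call begins: read the wrist's pose just before it. calibration takes no time and is no camera call; for the wrist camera it gives the pose at the moment of the call.
- order.sign_off(): hands the job in, once; it reports no verdict.
The state is a dict: "clock": time; "joints": joint angles; "qd": joint speeds; "effort": joint torques, N m; "eef_pos": TCP position; "eef_rot": TCP orientation; "wrist_force": force on the tool from outside, world axes, zero at the start; "moment": the same for the moment, N m; "finger_gap": finger opening in mm.
Only numpy, scipy, OpenCV 4.12 (cv2) and the standard library are available. Lean on these libraries where they do the work, as an engineer would, in place of code of your own. Each camera call takes 0.05 s, during which the arm holds its last target.

## Task

Put the lid that fits (the larger of the two) on the white mixing pot so that it sits seated and level, setting it down rather than dropping it, and let go of it. Then swing the pot stand's spring-loaded keeper arm round over the lid until it is wound fully to its stop, and finish while still holding it there against its spring with the fingers (do not let go) so that I can put in the locking pin. Leave the small lid, cup, jar and brush where they are.

Things in the scene. Friction and masses are not known exactly. Their poses are not given: they have to be found in the camera images.
- lid: The lid that fits: aluminium disc 88 mm across, 5 mm thick, with a round plug below (64 mm across, 6 mm deep) and an upright wooden cylindrical knob on top (22 mm across, 30 mm tall). About 0.12 kg, loose, lying on its plug on the table. Origin: centre of the plug's underside; z up. The knob spans 11 to 41 mm above the origin.
- small_lid: Bystander: a lid of the same make but only 62 mm across (plug 40 mm), too small for the pot: it would fall in. Same knob and heights. The two lids' places may be swapped. Origin: centre of the plug's underside.
- stand: Fixed pot stand: grey base plate 210 x 130 mm, 12 mm thick, carrying the white pot and, beside it, a bracket with an upright pivot body on which the keeper arm turns. Immovable. Origin: on the table below the pot's centre; x points from the pot to the pivot axis (100 mm away), z up. May be turned up to about 20 degrees.
- pot_rim (a point): Centre of the mouth of the white pot, level with the top of its rim, 72 mm above the table. Rim 80 mm across outside, 72 mm inside, 4 mm wall. With the lid seated its origin is 6 mm below this point. Axes as the stand's.
- keeper_pivot (a point): Point on the vertical axis about which the keeper arm turns, at mid-thickness of the arm bar, 123 mm above the table. Axes as the stand's.
- keeper_post (a point): Centre of the top of the black upright grip post at the keeper arm's free end, 177 mm above the table. Post: cylinder 18 mm across, 48 mm tall above the steel bar (bar top 129 mm above the table; bar 18 mm wide, 12 mm thick). Post axis 155 mm from the pivot axis. Moves on a level circle about the pivot.
- keeper_arm (a joint): Keeper arm angle, rad: 0 at rest, 1.48 at the stop; grows clockwise seen from above. At rest the arm points 95 degrees clockwise from the stand's +x, clear of the pot; at the stop along -x, over the pot, its rubber pad 5 mm above a seated lid's knob, the post 55 mm beyond the pot's centre. A spring drives it back to 0: about 1 N at the post at rest, 5 N at the stop.
- cup: Bystander: white cup, 80 mm across, 100 mm tall, on the table. Origin: centre of its underside.
- jar: Bystander: amber glass jar with a white cap, 60 mm across, 100 mm tall. Origin: centre of its underside.
- brush: Bystander: a paint brush lying on the table, handle towards its own -x. Origin: on its underside.
Mind the look-alikes: they are no part of the job. Leave any blue, purple or turquoise look-alike of the lid alone.

How it is judged (in metres and radians):
On the way, in this order (a step that is already met when the one before it is completed fails the run):
1. the large lid sits seated and level on the pot, let go of, with the keeper arm still swung clear (horizontal distance between lid and pot_rim below 0.007 m and z of lid in the frame of pot_rim between -0.008 and -0.004 m and angle between lid's own z axis and vertical below 0.06 rad and contact force between the fingers and lid below 0.05 N and value of joint keeper_arm below 0.5 rad), for 0.2 s.
2. the keeper arm is wound to its stop by the fingers (value of joint keeper_arm above 1.43 rad and contact force between the fingers and keeper_arm above 2 N), for 0.3 s.
At the end, for the whole second after the job is handed in: Fingers hold the keeper arm above 1.43 rad with over 2 N; the large lid, untouched and at rest, is within 7 mm of the pot's centre, its origin 4 to 8 mm below the rim, tilt under 0.06 rad; small lid, cup, jar and brush are within 30 mm of where they began (all of step 2 and horizontal distance between lid and pot_rim below 0.007 m and z of lid in the frame of pot_rim between -0.008 and -0.004 m and angle between lid's own z axis and vertical below 0.06 rad and contact force between the fingers and lid below 0.05 N and linear speed of lid below 0.03 m/s and distance of each of small_lid, cup, jar, brush from where it was at the start of the episode below 0.03 m); the arm keeps its last pose, push and grip.
It fails at once if the small lid is moved more than 30 mm (distance of small_lid from where it was at the start of the episode above 0.03 m).
It fails at once if the cup is moved more than 30 mm (distance of cup from where it was at the start of the episode above 0.03 m).
It fails at once if the jar is moved more than 30 mm (distance of jar from where it was at the start of the episode above 0.03 m).
It fails at once if the brush is moved more than 30 mm (distance of brush from where it was at the start of the episode above 0.03 m).
It fails at once if the lid is dropped (it falls freely at over 0.6 m/s) (linear speed of lid above 0.6 m/s and contact force between the fingers and lid below 0.05 N).
It also fails if it takes over 59 s, if anything falls off the work surface, if the arm or the gripper's body presses on something with over 40 N, if the wrist force passes 120 N, or if a joint passes its speed limit or range.

## Working session

There is one attempt and no reset: what is moved stays moved. The work goes in short steps, Python scripts to look and compute and a tool call to move; the robot and the scene stay as the last step left them, time stands still between calls to the robot, and variables do not carry over. Pictures are saved under pics/ and viewed, and the job is handed in when it is done.

Besides the shell and the picture viewer there is one more tool, called after "Request:" by a JSON object that holds its "op" and its "data", one argument or row to a line. jog_arm: Moves the arm, as the interface text tells. Its arguments: {"type":"object","properties":{"turn":{"type":"array","items":{"type":"array","items":{"type":"number"}}},"dp":{"type":"array","items":{"type":"array","items":{"type":"number"}}},"gripper":{"type":"array","items":{"type":"number"}},"grip_force":{"type":"number"}},"required":["turn","dp","gripper"]}

```bash
ls; mkdir -p pics
python3 - <<'E'
from cell import manip,camera,calibration
import cv2,numpy as np
s=manip.read_state();print(s)
for n in ["top","side","wrist"]:
    c=calibration(n);p,d=camera(n)
    np.savez(f"pics/{n}0.npz",p=p,d=d,K=c["K"],D=c["distortion"],T=c["world_from_camera"])
    cv2.imwrite(f"pics/{n}0.png",p[:,:,::-1]); print(n,c)
E
```

```text
pics
{'clock': 0.0, 'joints': array([ 1.17837237e+00,  3.00456221e-01,  1.52161260e+00,  1.61771430e-05,
        1.32067041e+00, -6.65891934e-02]), 'qd': array([ 4.59023067e-04, -6.80046844e-05, -4.30463335e-04,  1.18395338e-03,
        4.15811727e-05, -4.86937513e-04]), 'effort': array([ 1.29913104e-03, -5.31800544e+01, -3.52736163e+01,  7.08894082e-02,
        2.44095043e-02, -6.38371216e-05]), 'eef_pos': array([175.94529322, 520.81534198, 204.88115132]), 'eef_rot': array([ 3.06133831,  1.56964964, -1.97688945]), 'wrist_force': array([-0.77113245, -0.03710764,  0.58426671]), 'moment': array([ 0.01587191, -0.01745725,  0.02310601]), 'finger_gap': 94.06931044115346}
top {'K': array([[435.04299959,   0.        , 307.7475327 ],
       [  0.        , 435.04299959, 229.04516256],
       [  0.        ,   0.        ,   1.        ]]), 'distortion': array([-0.07422634,  0.        ,  0.        ,  0.        ,  0.        ]), 'world_from_camera': array([[ 1.23111728e-02, -9.91289225e-01,  1.31126307e-01,
         4.79962407e+02],
       [-9.99917438e-01, -1.17219998e-02,  5.26411740e-03,
       
[... 725 characters left out ...]
   [ 0.00000000e+00,  0.00000000e+00,  0.00000000e+00,
         1.00000000e+00]])}
wrist {'K': array([[332.83737411,   0.        , 324.50003119],
       [  0.        , 332.83737411, 236.15078827],
       [  0.        ,   0.        ,   1.        ]]), 'distortion': array([-0.04637863,  0.        ,  0.        ,  0.        ,  0.        ]), 'world_from_camera': array([[ 3.19443010e-01,  9.17143827e-01,  2.38334562e-01,
         1.05969797e+02],
       [ 9.47604212e-01, -3.08760865e-01, -8.19328087e-02,
         5.43406174e+02],
       [-1.55578427e-03,  2.52019697e-01, -9.67720854e-01,
         3.84368879e+02],
       [ 0.00000000e+00,  0.00000000e+00,  0.00000000e+00,
         1.00000000e+00]])}
```

View pics/top0.png

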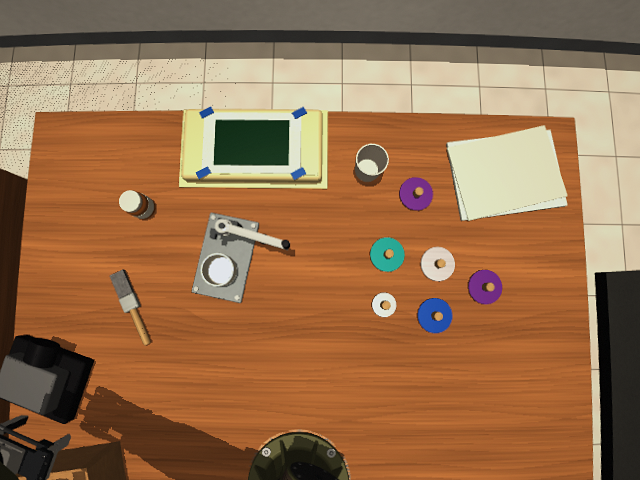

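View pics/side0.png

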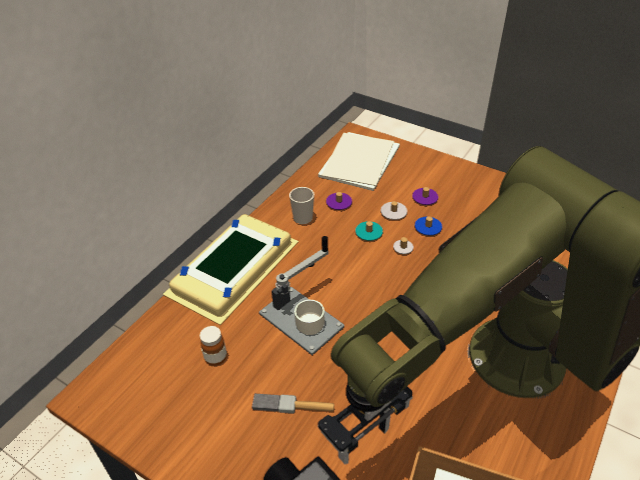

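View pics/wrist0.png

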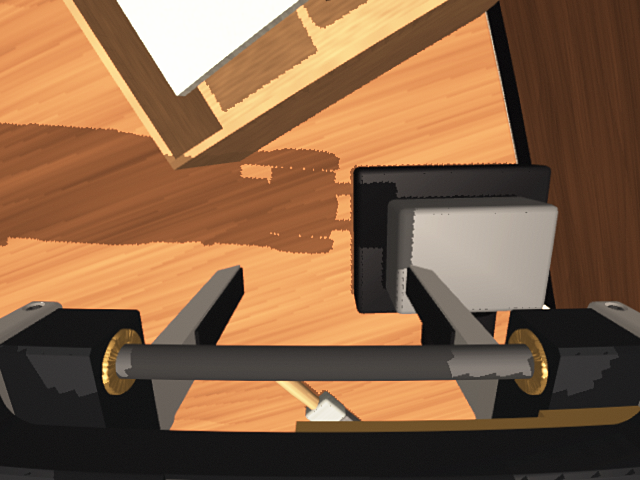

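```bash
cat > h.py <<'E'
import numpy as np,cv2
def ray(c,uv):
    K=np.array(c["K"]);D=np.array(c["D"] if "D" in c else c["distortion"]);T=np.array(c["T"] if "T" in c else c["world_from_camera"])
    q=cv2.undistortPoints(np.array([[uv]],float),K,D)[0,0]
    return T[:3,3],T[:3,:3]@np.array([q[0],q[1],1])
def at(c,uv,z):
    o,r=ray(c,uv); return o+r*(z-o[2])/r[2]
def cloud(c,d):
    K=np.array(c["K"]);D=np.array(c["D"]);T=np.array(c["T"])
    v,u=np.mgrid[:480,:640]
    q=cv2.undistortPoints(np.stack([u.ravel(),v.ravel()],1).astype(float)[:,None],K,D)[:,0]
    P=np.c_[q,np.ones(len(q))]*d.ravel()[:,None]
    return (P@T[:3,:3].T+T[:3,3]).reshape(480,640,3)
E
python3 - <<'E'
import numpy as np,cv2
from h import *
f=np.load("pics/top0.npz");P=cloud(f,f["d"])
def fit(u0,v0,r,z0,z1,name,f=f,P=P):
    s=P[v0-r:v0+r+1,u0-r:u0+r+1].reshape(-1,3)
    m=(s[:,2]>z0)&(s[:,2]<z1); s=s[m]
    (c,rad)=cv2.minEnclosingCircle(s[:,:2].astype(np.float32))
    print(name,m.sum(),s.mean(0).round(1),"circ",np.round(c,1),round(rad,1),"zmed",np.median(s[:,2]).round(1))
fit(438,264,25,5,20,"lid disc");fit(438,264,25,33,60,"lid knob")
fit(384,305,20,5,20,"small");fit(384,305,20,33,60,"small knob")
fit(218,270,28,60,85,"pot rim")
fit(287,245,10,150,200,"post")
fit(222,228,14,100,200,"pivot")
fit(255,237,25,118,135,"bar")
for n,uv in dict(teal=(388,254),blue=(435,316),pur=(486,287)).items(): print(n,at(f,uv,11).round())
for n,uv in dict(c0=(212,215),c1=(259,223),c2=(241,301),c3=(193,291)).items(): print(n,at(f,uv,12).round())
p=f["p"];
cv2.imwrite("pics/a.png",cv2.resize(np.hstack([p[200:310,180:310],p[230:340,370:500]]),None,fx=3,fy=3,interpolation=2)[:,:,::-1])
E
```

```text
lid disc 875 [ 541.9 -346.7   11.4] circ [ 545.7 -350.5] 86.9 zmed 11.5
lid knob 66 [ 541.8 -345.5   40.9] circ [ 541.9 -346.4] 11.0 zmed 40.8
small 425 [ 438.5 -207.8   11.5] circ [ 444.2 -202.8] 55.9 zmed 11.5
small knob 69 [ 437.9 -208.4   41. ] circ [ 438.4 -208.9] 11.2 zmed 41.2
pot rim 225 [518.4 201.3  70.6] circ [518.7 199.8] 40.1 zmed 71.5
post 60 [570.6  32.  174.7] circ [571.3  32.5] 8.6 zmed 176.6
pivot 340 [608.  179.2 124.5] circ [604.5 178.9] 32.8 zmed 128.7
bar 442 [591.7 103.2 129. ] circ [591.4 103.2] 62.7 zmed 129.2
teal [ 564. -221.   11.]
blue [ 409. -338.   11.]
pur [ 482. -471.   11.]
c0 [659. 231.  12.]
c1 [640. 109.  12.]
c2 [442. 149.  12.]
c3 [464. 271.  12.]
```

View pics/a.png

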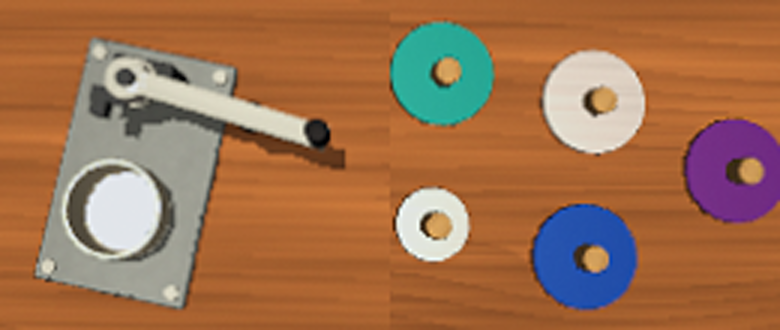

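```bash
cat >> h.py <<'E'
from scipy.spatial.transform import Rotation as Ro
def pose():
    from cell import manip
    s=manip.read_state(); return s, np.array(s["eef_pos"]), Ro.from_euler('xyz',s["eef_rot"]).as_matrix()
def target_R(zang):
    "tool x down, tool z at world azimuth zang (deg)"
    a=np.radians(zang); z=np.array([np.cos(a),np.sin(a),0]); x=np.array([0,0,-1.]); return np.c_[x,np.cross(z,x),z]
def plan(wps,step=60,tstep=10):
    """wps: list of (pos,zang or None)"""
    s,p,R=pose(); print("clk",round(s["clock"],2),"pos",p.round(1),"zdir",np.degrees(np.arctan2(R[1,2],R[0,2])).round(1),"tilt",np.degrees(np.arccos(-R[2,0])).round(2),"gap",round(s["finger_gap"],1),"F",s["wrist_force"].round(1),"q",s["joints"].round(2))
    T=[];D=[]
    for pos,za in wps:
        pos=np.array(pos,float); Rt=R if za is None else target_R(za)
        w=Ro.from_matrix(R.T@Rt).as_rotvec()
        n=int(max(1,np.ceil(np.linalg.norm(pos-p)/step),np.ceil(np.degrees(np.linalg.norm(w))/tstep)))
        d=(pos-p)/n
        for i in range(n):
            T.append((np.degrees(w)/n).round(1).tolist()); D.append((R.T@d/10).round(2).tolist())
            R=R@Ro.from_rotvec(w/n).as_matrix(); 
        p=pos
        print("--",n)
    for i in range(0,len(T),8): print("turn",T[i:i+8],"\ndp",D[i:i+8])
E
python3 - <<'E'
from h import *
_,p,R=pose();print(R.round(3))
plan([((542,-346,150),-32.6+(np.degrees(np.arctan2(R[1,2],R[0,2]))-71.3))])
E
```

```text
[[-0.    -0.947  0.32 ]
 [-0.001  0.32   0.947]
 [-1.     0.    -0.001]]
clk 0.15 pos [175.9 520.9 205. ] zdir 71.3 tilt 0.05 gap 93.9 F [0.2 0.3 0.6] q [ 1.18  0.3   1.52  0.    1.32 -0.07]
-- 16
turn [[6.5, -0.0, 0.0], [6.5, -0.0, 0.0], [6.5, -0.0, 0.0], [6.5, -0.0, 0.0], [6.5, -0.0, 0.0], [6.5, -0.0, 0.0], [6.5, -0.0, 0.0], [6.5, -0.0, 0.0]] 
dp [[0.35, -3.9, -4.4], [0.35, -4.37, -3.93], [0.35, -4.79, -3.41], [0.35, -5.15, -2.85], [0.35, -5.43, -2.25], [0.35, -5.65, -1.62], [0.35, -5.8, -0.97], [0.35, -5.87, -0.31]]
turn [[6.5, -0.0, 0.0], [6.5, -0.0, 0.0], [6.5, -0.0, 0.0], [6.5, -0.0, 0.0], [6.5, -0.0, 0.0], [6.5, -0.0, 0.0], [6.5, -0.0, 0.0], [6.5, -0.0, 0.0]] 
dp [[0.34, -5.87, 0.36], [0.34, -5.79, 1.02], [0.34, -5.64, 1.67], [0.34, -5.41, 2.3], [0.34, -5.12, 2.89], [0.34, -4.76, 3.45], [0.34, -4.34, 3.97], [0.34, -3.86, 4.44]]
```

Request:
{"op": "jog_arm", "data": {
  "turn": [
    [6.5,0,0],
    [6.5,0,0],
    [6.5,0,0],
    [6.5,0,0],
    [6.5,0,0],
    [6.5,0,0],
    [6.5,0,0],
    [6.5,0,0]
  ],
  "dp": [
    [0.35,-3.9,-4.4],
    [0.35,-4.4,-3.9],
    [0.35,-4.8,-3.4],
    [0.35,-5.15,-2.85],
    [0.35,-5.4,-2.25],
    [0.35,-5.65,-1.6],
    [0.35,-5.8,-1.0],
    [0.35,-5.9,-0.3]
  ],
  "gripper": [0.35,0.35,0.35,0.35,0.35,0.35,0.35,0.35],
  "grip_force": 20
}}

```text
clock: 1.15
eef_pos: [357.0, 74.6, 175.8]
eef_rot: [-1.318, 1.569, -1.003]
wrist_force: [0.1, 0.7, -0.0]
finger_gap: 61.1
```

Run:
```python
from h import *
plan([((542,-346,150),-32.6)])
```

```text
clk 1.15 pos [357.   74.6 175.8] zdir 18.1 tilt 0.12 gap 61.1 F [ 0.1  0.7 -0. ] q [ 0.11 -0.1   2.03 -0.    1.21 -0.21]
-- 8
turn [[6.3, 0.0, 0.0], [6.3, 0.0, 0.0], [6.3, 0.0, 0.0], [6.3, 0.0, 0.0], [6.3, 0.0, 0.0], [6.3, 0.0, 0.0], [6.3, 0.0, 0.0], [6.3, 0.0, 0.0]] 
dp [[0.33, -5.71, 0.57], [0.33, -5.62, 1.2], [0.33, -5.45, 1.81], [0.33, -5.22, 2.4], [0.33, -4.92, 2.96], [0.33, -4.57, 3.48], [0.33, -4.15, 3.97], [0.32, -3.69, 4.4]]
```

Request:
{"op": "jog_arm", "data": {
  "turn": [
    [6.3,0,0],
    [6.3,0,0],
    [6.3,0,0],
    [6.3,0,0],
    [6.3,0,0],
    [6.3,0,0],
    [6.3,0,0],
    [6.3,0,0]
  ],
  "dp": [
    [0.3,-5.7,0.6],
    [0.3,-5.6,1.2],
    [0.3,-5.45,1.8],
    [0.3,-5.2,2.4],
    [0.3,-4.9,3.0],
    [0.3,-4.6,3.5],
    [0.3,-4.15,4.0],
    [0.3,-3.7,4.4]
  ],
  "gripper": [0.35,0.35,0.35,0.35,0.35,0.35,0.35,0.35]
}}

```text
clock: 2.15
eef_pos: [540.8, -364.2, 151.5]
eef_rot: [0.199, 1.568, -0.398]
wrist_force: [-0.3, 0.7, 1.4]
finger_gap: 61.1
```

Run:
```python
from h import *
plan([((542,-346,120),-32.6)])
```

```text
clk 2.15 pos [ 540.8 -364.2  151.5] zdir -34.2 tilt 0.14 gap 61.1 F [-0.3  0.7  1.4] q [-0.65  0.57  1.26  0.    1.3  -0.05]
-- 1
turn [[-1.6, 0.1, -0.0]] 
dp [[3.15, 1.57, -0.93]]
```

Request:
{"op": "jog_arm", "data": {
  "turn": [
    [-1.6,0.1,0],
    [0,0,0]
  ],
  "dp": [
    [3.1,1.5,-0.9],
    [0,0,0]
  ],
  "gripper": [0.35,0.35]
}}

```text
clock: 2.4
eef_pos: [542.1, -350.1, 118.0]
eef_rot: [2.535, 1.57, 1.961]
wrist_force: [-0.8, 0.2, 0.8]
finger_gap: 61.0
```

Run:
```python
from h import *
from cell import camera,calibration
plan([((542,-346,60),-32.6)])
c=calibration("wrist");p,d=camera("wrist")
np.savez("pics/w1.npz",p=p,d=d,K=c["K"],D=c["distortion"],T=c["world_from_camera"]);cv2.imwrite("pics/w1.png",p[:,:,::-1])
P=cloud(np.load("pics/w1.npz"),d)
m=(P[...,2]>34)&(P[...,2]<46)&(np.hypot(P[...,0]-542,P[...,1]+346)<40)
s=P[m];print(m.sum(),s.mean(0),cv2.minEnclosingCircle(s[:,:2].astype(np.float32)))
m=(P[...,2]>9)&(P[...,2]<15)&(np.hypot(P[...,0]-542,P[...,1]+346)<60)
s=P[m];print(m.sum(),s.mean(0),cv2.minEnclosingCircle(s[:,:2].astype(np.float32)))
```

```text
clk 2.4 pos [ 542.1 -350.1  118. ] zdir -32.9 tilt 0.03 gap 61.0 F [-0.8  0.2  0.8] q [-0.63  0.59  1.32  0.    1.24 -0.06]
-- 1
turn [[-0.3, -0.0, -0.0]] 
dp [[5.8, 0.34, -0.22]]
569 [ 541.30215277 -347.79570576   40.81799491] ((540.653564453125, -348.21917724609375), 10.997830390930176)
6667 [ 541.82950757 -346.86715853   11.2465181 ] ((540.6616821289062, -348.4177551269531), 43.937828063964844)
```

View pics/w1.png

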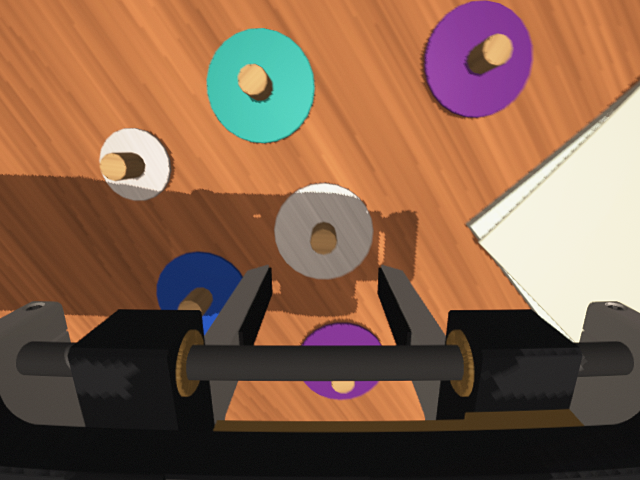

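Request:
{"op": "jog_arm", "data": {
  "turn": [
    [-0.3,0,0],
    [0,0,0]
  ],
  "dp": [
    [5.8,0.2,-0.25],
    [2.6,0,0]
  ],
  "gripper": [0.35,0.35]
}}

```text
clock: 2.7
eef_pos: [544.0, -350.0, 40.2]
eef_rot: [-0.067, 1.559, -0.637]
wrist_force: [-0.3, -1.0, 0.0]
finger_gap: 61.1
```

Run:
```python
from h import *
plan([((541,-347.5,16),-32.6)])
```

```text
clk 2.7 pos [ 544.  -350.    40.2] zdir -32.6 tilt 0.69 gap 61.1 F [-0.3 -1.   0. ] q [-0.63  0.67  1.38 -0.    1.08 -0.06]
-- 1
turn [[-0.0, 0.7, 0.0]] 
dp [[2.41, 0.05, -0.42]]
```

Request:
{"op": "jog_arm", "data": {
  "turn": [
    [0,0.7,0],
    [0,0,0]
  ],
  "dp": [
    [2.3,0.05,-0.4],
    [0,0,0]
  ],
  "gripper": [0.35,0.35]
}}

```text
clock: 2.95
eef_pos: [541.1, -347.7, 17.3]
eef_rot: [-2.062, 1.57, -2.632]
wrist_force: [-0.5, -0.9, -0.1]
finger_gap: 60.9
```

Run:
```python
from h import *
plan([((541,-347.5,16),-32.6)])
```

```text
clk 2.95 pos [ 541.1 -347.7   17.3] zdir -32.6 tilt 0.06 gap 60.9 F [-0.5 -0.9 -0.1] q [-0.63  0.7   1.39 -0.    1.05 -0.06]
-- 1
turn [[-0.0, -0.0, 0.1]] 
dp [[0.13, 0.01, -0.02]]
```

Close on the knob, then a small lift.

Request:
{"op": "jog_arm", "data": {
  "turn": [
    [0,0,0],
    [0,0,0],
    [0,0,0],
    [0,0,0],
    [0,0,0]
  ],
  "dp": [
    [0.1,0,0],
    [0,0,0],
    [0,0,0],
    [0,0,0],
    [0,0,0]
  ],
  "gripper": [1,1,1,1,1],
  "grip_force": 25
}}

```text
clock: 3.58
eef_pos: [542.7, -348.9, 20.5]
eef_rot: [-0.248, 1.565, -0.818]
wrist_force: [0.2, 0.6, -2.1]
finger_gap: 21.4
```

Run:
```python
from h import *
plan([((541,-347.5,130),-32.6)])
```

```text
clk 3.58 pos [ 542.7 -348.9   20.5] zdir -32.6 tilt 0.31 gap 21.4 F [ 0.2  0.6 -2.1] q [-0.63  0.7   1.38 -0.    1.05 -0.06]
-- 2
turn [[-0.0, 0.1, 0.0], [-0.0, 0.1, 0.0]] 
dp [[-5.47, 0.0, -0.08], [-5.47, 0.01, -0.1]]
```

Request:
{"op": "jog_arm", "data": {
  "turn": [
    [0,0,0],
    [0,0.3,0],
    [0,0,0],
    [0,0,0]
  ],
  "dp": [
    [-2,0,0],
    [-4,0,-0.1],
    [-5,0,-0.1],
    [0,0,0]
  ],
  "gripper": [1,1,1,1]
}}

```text
clock: 4.08
eef_pos: [540.9, -347.5, 137.6]
eef_rot: [-0.931, 1.569, -1.501]
wrist_force: [-0.7, 0.2, -1.3]
finger_gap: 21.4
```

```bash
cat > look.py <<'E'
import sys
from h import *
from cell import camera,calibration
def lidpose(tag,ctr=None):
    s,p,R=pose()
    c=calibration("wrist");im,d=camera("wrist")
    np.savez(f"pics/{tag}.npz",p=im,d=d,K=c["K"],D=c["distortion"],T=c["world_from_camera"]);cv2.imwrite(f"pics/{tag}.png",im[:,:,::-1])
    P=cloud(np.load(f"pics/{tag}.npz"),d)
    return P,p,R
E
python3 - <<'E'
from look import *
plan([((541,-347.5,130),-32.6)])
P,p,R=lidpose("w2")
L=P-p; r=np.hypot(L[...,0],L[...,1])
m=(r<60)&(L[...,2]<-2)&(L[...,2]>-25)
s=P[m];print(m.sum(),(s-p).mean(0),np.median(s[:,2])-p[2]);c,_r=cv2.minEnclosingCircle(s[:,:2].astype(np.float32));print(np.array(c)-p[:2],_r)
A=np.c_[s[:,:2]-p[:2],np.ones(len(s))];print(np.linalg.lstsq(A,s[:,2],rcond=None)[0])
E
```

```text
clk 4.08 pos [ 540.9 -347.5  137.6] zdir -32.6 tilt 0.1 gap 21.4 F [-0.7  0.2 -1.3] q [-0.63  0.56  1.31 -0.    1.27 -0.06]
-- 1
turn [[-0.0, 0.1, 0.1]] 
dp [[0.76, 0.01, 0.01]]
10209 [ 4.99874744  8.60237133 -9.28269593] -9.301291155312555
[-0.61795036 -0.43642275] 44.01384353637695
[-2.12537681e-03  8.34935483e-04  1.28359231e+02]
```

View pics/w2.png

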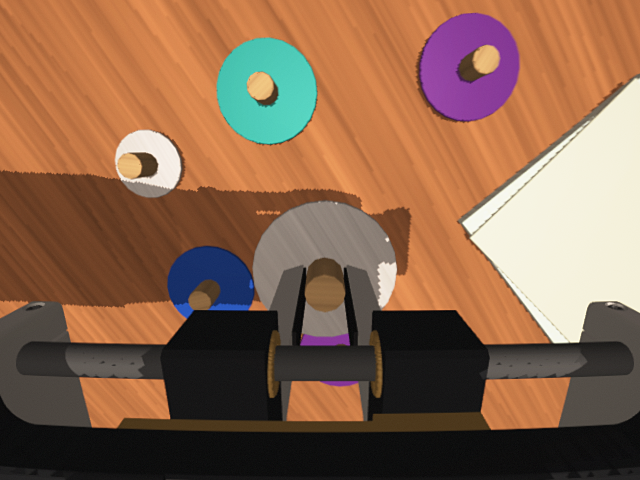

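Run:
```python
from h import *
plan([((425,20,165),0),((488,284,165),20)])
```

```text
clk 4.12 pos [ 540.  -346.9  135. ] zdir -32.6 tilt 0.17 gap 21.4 F [ 0.6  0.3 -2.1] q [-0.63  0.57  1.31 -0.    1.27 -0.06]
-- 7
-- 5
turn [[-4.7, -0.0, 0.0], [-4.7, -0.0, 0.0], [-4.7, -0.0, 0.0], [-4.7, -0.0, 0.0], [-4.7, -0.0, 0.0], [-4.7, -0.0, 0.0], [-4.7, -0.0, 0.0], [-4.0, -0.0, 0.0]] 
dp [[-0.42, 3.53, -4.21], [-0.42, 3.86, -3.91], [-0.42, 4.16, -3.58], [-0.43, 4.44, -3.23], [-0.43, 4.69, -2.86], [-0.43, 4.91, -2.47], [-0.43, 5.09, -2.06], [0.0, 5.28, 1.26]]
turn [[-4.0, -0.0, 0.0], [-4.0, -0.0, 0.0], [-4.0, -0.0, 0.0], [-4.0, -0.0, 0.0]] 
dp [[0.0, 5.18, 1.63], [0.0, 5.05, 1.98], [0.0, 4.9, 2.33], [0.0, 4.73, 2.67]]
```

Request:
{"op": "jog_arm", "data": {
  "turn": [
    [-4.7,0,0],
    [-4.7,0,0],
    [-4.7,0,0],
    [-4.7,0,0],
    [-4.7,0,0],
    [-4.7,0,0],
    [-4.7,0,0]
  ],
  "dp": [
    [-0.5,3.5,-4.2],
    [-0.5,3.9,-3.9],
    [-0.5,4.2,-3.6],
    [-0.4,4.4,-3.2],
    [-0.4,4.7,-2.9],
    [-0.4,4.9,-2.5],
    [-0.4,5.1,-2.1]
  ],
  "gripper": [1,1,1,1,1,1,1]
}}

```text
clock: 5.0
eef_pos: [413.7, 28.4, 161.9]
eef_rot: [2.782, 1.556, 2.799]
wrist_force: [1.4, -0.2, -2.4]
finger_gap: 21.5
```

Run:
```python
from h import *
plan([((488,284,165),20)],step=55)
```

```text
clk 5.0 pos [413.7  28.4 161.9] zdir 1.0 tilt 0.87 gap 21.5 F [ 1.4 -0.2 -2.4] q [-0.02  0.05  1.92  0.01  1.18 -0.04]
-- 5
turn [[-3.8, -0.2, -0.1], [-3.8, -0.2, -0.1], [-3.8, -0.2, -0.1], [-3.8, -0.2, -0.1], [-3.8, -0.2, -0.1]] 
dp [[-0.06, 5.08, 1.58], [-0.06, 4.97, 1.91], [-0.06, 4.83, 2.24], [-0.06, 4.67, 2.55], [-0.06, 4.49, 2.85]]
```

Request:
{"op": "jog_arm", "data": {
  "turn": [
    [-3.8,-0.2,-0.1],
    [-3.8,-0.2,-0.1],
    [-3.8,-0.2,-0.1],
    [-3.8,-0.2,0],
    [-3.8,-0.2,0],
    [0,0,0],
    [0,0,0]
  ],
  "dp": [
    [-0.1,5.1,1.6],
    [-0.1,5.0,1.9],
    [-0.1,4.8,2.2],
    [0,4.7,2.6],
    [0,4.5,2.8],
    [0,0,0],
    [0,0,0]
  ],
  "gripper": [1,1,1,1,1,1,1]
}}

```text
clock: 5.88
eef_pos: [482.5, 294.9, 159.8]
eef_rot: [2.975, 1.566, -2.943]
wrist_force: [-0.2, -0.6, -1.4]
finger_gap: 21.5
```

Run:
```python
from look import *
P,p,R=lidpose("w3")
plan([((518.7,199.8,140),20)])
m=(P[...,2]>66)&(P[...,2]<78)&(np.hypot(P[...,0]-518,P[...,1]-200)<50)
s=P[m];print(m.sum(),s.mean(0),cv2.minEnclosingCircle(s[:,:2].astype(np.float32)))
m=(P[...,2]>171)&(P[...,2]<182)&(np.hypot(P[...,0]-571,P[...,1]-32)<25)
s=P[m];print(m.sum(),s.mean(0) if m.any() else 0,cv2.minEnclosingCircle(s[:,:2].astype(np.float32)) if m.any() else 0)
```

```text
clk 5.92 pos [482.5 294.8 159.9] zdir 20.9 tilt 0.27 gap 21.5 F [-0.3  0.7 -1.8] q [0.48 0.38 1.53 0.   1.24 0.12]
-- 2
turn [[0.4, -0.1, -0.0], [0.4, -0.1, -0.0]] 
dp [[0.99, -5.08, 0.0], [0.99, -5.08, 0.04]]
44 [530.9885895  164.77056965  72.32497003] ((530.7677612304688, 164.30035400390625), 11.84740924835205)
0 0 0
```

View pics/w3.png

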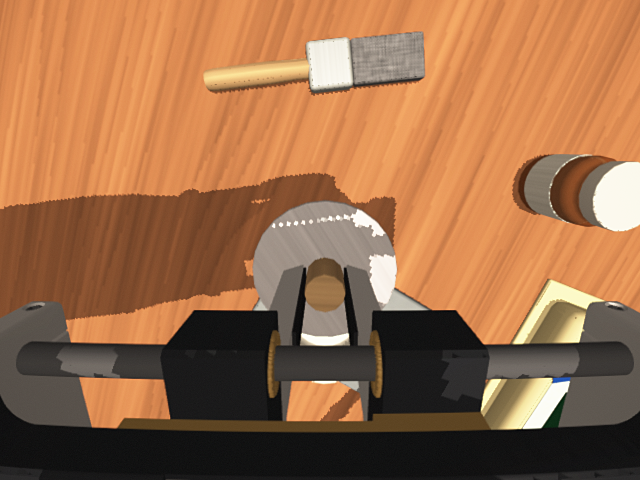

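Run:
```python
from h import *
plan([((505,105,165),0)],step=45)
```

```text
clk 5.92 pos [482.5 294.8 159.9] zdir 20.9 tilt 0.27 gap 21.5 F [-0.3  0.7 -1.8] q [0.48 0.38 1.53 0.   1.24 0.12]
-- 5
turn [[4.2, -0.1, -0.0], [4.2, -0.1, -0.0], [4.2, -0.1, -0.0], [4.2, -0.1, -0.0], [4.2, -0.1, -0.0]] 
dp [[-0.1, -3.71, -0.93], [-0.1, -3.76, -0.66], [-0.1, -3.8, -0.39], [-0.1, -3.82, -0.11], [-0.1, -3.82, 0.17]]
```

Request:
{"op": "jog_arm", "data": {
  "turn": [
    [4.2,-0.1,0],
    [4.2,-0.1,0],
    [4.2,0,0],
    [4.2,0,0],
    [4.2,0,0],
    [0,0,0],
    [0,0,0]
  ],
  "dp": [
    [-0.2,-3.7,-0.9],
    [-0.2,-3.7,-0.7],
    [-0.2,-3.8,-0.4],
    [-0.1,-3.6,-0.1],
    [-0.1,-3.2,0.2],
    [0,0,0],
    [0,0,0]
  ],
  "gripper": [1,1,1,1,1,1,1]
}}

```text
clock: 6.8
eef_pos: [500.9, 102.0, 168.5]
eef_rot: [-2.886, 1.569, -2.91]
wrist_force: [0.8, -0.4, -1.6]
finger_gap: 21.4
```

Run:
```python
from look import *
P,p,R=lidpose("w4")
plan([((518.7,199.8,150),10)])
m=(P[...,2]>66)&(P[...,2]<78)&(np.hypot(P[...,0]-518,P[...,1]-200)<50)
s=P[m];print(m.sum(),s.mean(0),cv2.minEnclosingCircle(s[:,:2].astype(np.float32)))
L=P-p; r=np.hypot(L[...,0],L[...,1])
m=(r<60)&(L[...,2]<-2)&(L[...,2]>-25)
s=P[m];c,_r=cv2.minEnclosingCircle(s[:,:2].astype(np.float32));print("lid",np.array(c)-p[:2],_r,np.median(s[:,2])-p[2])
```

```text
clk 6.85 pos [500.9 102.2 168.5] zdir -1.3 tilt 0.11 gap 21.7 F [ 0.9  0.  -2.1] q [ 0.13  0.25  1.67 -0.    1.22  0.15]
-- 2
turn [[-5.7, -0.1, 0.0], [-5.7, -0.1, 0.0]] 
dp [[0.92, 4.9, 0.78], [0.92, 4.8, 1.26]]
1795 [518.08562029 202.60462133  71.56690025] ((517.2877197265625, 199.4823760986328), 40.00155258178711)
lid [-1.08978026 -0.284703  ] 43.959163665771484 -9.209280306838252
```

View pics/w4.png

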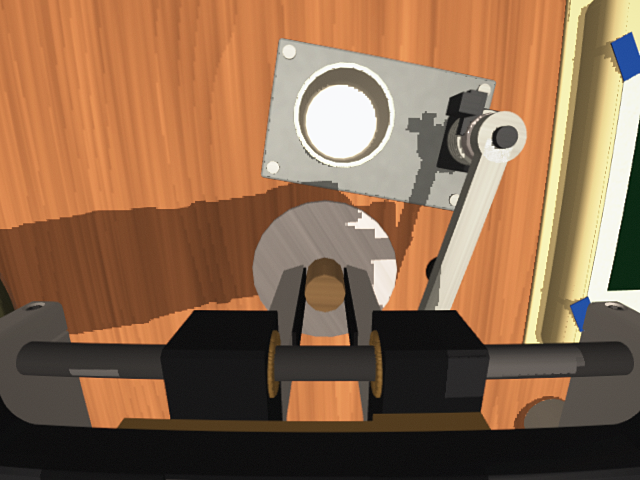

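Run:
```python
from look import *
plan([((518.5,199.8,125),0)],step=50)
```

```text
clk 6.85 pos [500.9 102.2 168.5] zdir -1.3 tilt 0.11 gap 21.7 F [ 0.9  0.  -2.1] q [ 0.13  0.25  1.67 -0.    1.22  0.15]
-- 3
turn [[-0.4, -0.0, 0.0], [-0.4, -0.0, 0.0], [-0.4, -0.0, 0.0]] 
dp [[1.45, 3.27, 0.51], [1.45, 3.26, 0.54], [1.45, 3.26, 0.56]]
```

Request:
{"op": "jog_arm", "data": {
  "turn": [
    [-0.4,0,0],
    [-0.4,0,0],
    [-0.4,0,0],
    [0,0,0],
    [0,0,0]
  ],
  "dp": [
    [0.8,3.3,0.5],
    [1.4,3.3,0.5],
    [1.6,3.0,0.5],
    [0,0,0],
    [0,0,0]
  ],
  "gripper": [1,1,1,1,1]
}}

```text
clock: 7.48
eef_pos: [516.5, 203.0, 129.7]
eef_rot: [-2.763, 1.569, -2.759]
wrist_force: [0.3, 0.1, -2.0]
finger_gap: 21.5
```

Run:
```python
from look import *
plan([((518.5,199.8,100),0)],step=50)
```

```text
clk 7.47 pos [516.5 203.  129.7] zdir 0.2 tilt 0.08 gap 21.5 F [ 0.3  0.1 -2. ] q [ 0.31  0.38  1.59 -0.    1.17  0.3 ]
-- 1
turn [[0.2, -0.1, 0.0]] 
dp [[2.97, -0.32, 0.2]]
```

Request:
{"op": "jog_arm", "data": {
  "turn": [
    [0,0,0],
    [0,0,0],
    [0,0,0]
  ],
  "dp": [
    [1.5,-0.3,0.2],
    [1.3,0,0],
    [0,0,0]
  ],
  "gripper": [1,1,1]
}}

```text
clock: 7.85
eef_pos: [518.6, 198.3, 100.1]
eef_rot: [-2.6, 1.57, -2.598]
wrist_force: [0.5, -0.4, -1.7]
finger_gap: 21.2
```

Run:
```python
from look import *
plan([((518.5,199.8,90),0)],step=50)
```

```text
clk 7.85 pos [518.6 198.3 100.1] zdir 0.1 tilt 0.07 gap 21.2 F [ 0.5 -0.4 -1.7] q [ 0.3   0.42  1.62 -0.    1.11  0.3 ]
-- 1
turn [[0.1, -0.1, 0.0]] 
dp [[1.01, 0.15, -0.01]]
```

Request:
{"op": "jog_arm", "data": {
  "turn": [
    [0,0,0],
    [0,0,0],
    [0,0,0]
  ],
  "dp": [
    [0.4,0.15,0],
    [0.5,0,0],
    [0.2,0,0]
  ],
  "gripper": [1,1,1]
}}

```text
clock: 8.22
eef_pos: [518.9, 199.7, 88.9]
eef_rot: [-2.224, 1.57, -2.222]
wrist_force: [0.1, -0.6, -0.9]
finger_gap: 21.3
```

Run:
```python
from look import *
plan([((518.5,199.8,86),0)],step=50)
```

```text
clk 8.22 pos [518.9 199.7  88.9] zdir 0.1 tilt 0.02 gap 21.3 F [ 0.1 -0.6 -0.9] q [ 0.3   0.44  1.62 -0.    1.08  0.3 ]
-- 1
turn [[0.1, -0.0, 0.0]] 
dp [[0.29, 0.01, -0.04]]
```

Request:
{"op": "jog_arm", "data": {
  "turn": [
    [0,0,0],
    [0,0,0],
    [0,0,0]
  ],
  "dp": [
    [0.15,0,0],
    [0.15,0,0],
    [0.1,0,0]
  ],
  "gripper": [1,1,1]
}}

```text
clock: 8.6
eef_pos: [518.9, 199.9, 86.4]
eef_rot: [-0.775, 1.57, -0.773]
wrist_force: [-7.5, -2.7, 13.1]
finger_gap: 21.4
```

Request:
{"op": "jog_arm", "data": {
  "turn": [
    [0,0,0],
    [0,0,0],
    [0,0,0]
  ],
  "dp": [
    [0,0,0],
    [0,0,0],
    [0,0,0]
  ],
  "gripper": [1,0.55,0.5]
}}

```text
clock: 8.98
eef_pos: [519.3, 200.0, 87.0]
eef_rot: [0.135, 1.569, 0.137]
wrist_force: [-0.0, 0.4, -0.0]
finger_gap: 37.9
```

Run:
```python
from look import *
P,p,R=lidpose("w5")
plan([((518.5,199.8,150),0)])
L=P-p; r=np.hypot(L[...,0],L[...,1])
m=(r<60)&(P[...,2]>70)&(P[...,2]<84)
s=P[m];c,_r=cv2.minEnclosingCircle(s[:,:2].astype(np.float32));print("lid",c,_r,np.median(s[:,2]))
A=np.c_[s[:,:2]-p[:2],np.ones(len(s))];print(np.linalg.lstsq(A,s[:,2],rcond=None)[0])
```

```text
clk 9.03 pos [519.3 200.   86.9] zdir 0.1 tilt 0.09 gap 42.1 F [-0.1 -0.3 -0.8] q [ 0.3   0.44  1.63 -0.    1.08  0.3 ]
-- 2
turn [[0.1, 0.0, -0.0], [0.1, 0.0, -0.0]] 
dp [[-3.15, -0.01, -0.03], [-3.15, -0.01, -0.04]]
lid (518.0904541015625, 199.5408477783203) 43.97759246826172 77.23830325624446
[ 1.33388160e-03 -2.93587157e-04  7.72628906e+01]
```

View pics/w5.png

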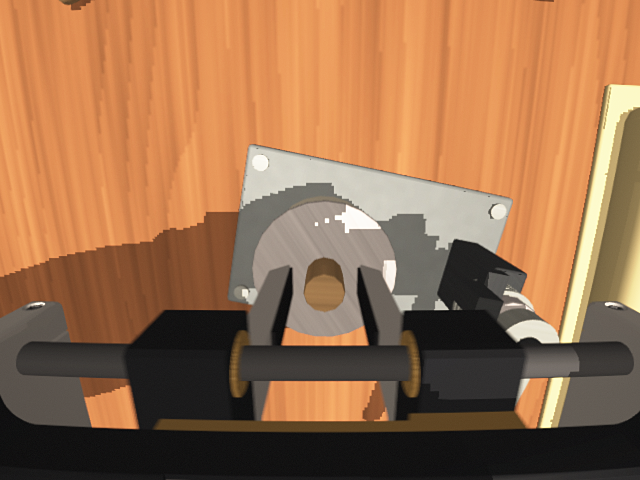

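Request:
{"op": "jog_arm", "data": {
  "turn": [
    [0,0,0],
    [0,0,0],
    [0,0,0],
    [0,0,0]
  ],
  "dp": [
    [-2,0,0],
    [-5,0,0],
    [-6,0,0],
    [0,0,0]
  ],
  "gripper": [0.45,0.45,0.45,0.45]
}}

```text
clock: 9.52
eef_pos: [518.9, 199.9, 220.2]
eef_rot: [-0.527, 1.57, -0.525]
wrist_force: [-0.1, 0.3, -0.9]
finger_gap: 51.9
```

Run:
```python
from look import *
plan([((571,32.3,225),-17)],step=50)
```

```text
clk 9.53 pos [518.9 199.9 220.2] zdir 0.1 tilt 0.02 gap 51.9 F [-0.1  0.3 -0.9] q [ 0.3   0.3   1.48 -0.    1.36  0.3 ]
-- 4
turn [[4.3, 0.0, 0.0], [4.3, 0.0, 0.0], [4.3, 0.0, 0.0], [4.3, 0.0, 0.0]] 
dp [[-0.12, -4.19, 1.29], [-0.12, -4.08, 1.6], [-0.12, -3.95, 1.9], [-0.12, -3.8, 2.19]]
```

Request:
{"op": "jog_arm", "data": {
  "turn": [
    [4.3,0,0],
    [4.3,0,0],
    [4.3,0,0],
    [4,0,0],
    [0,0,0],
    [0,0,0]
  ],
  "dp": [
    [-0.1,-4.2,1.3],
    [-0.1,-4.1,1.6],
    [-0.1,-3.9,1.9],
    [-0.1,-3.1,1.9],
    [0,0,0],
    [0,0,0]
  ],
  "gripper": [0.45,0.45,0.45,0.45,0.45,0.45]
}}

```text
clock: 10.28
eef_pos: [569.1, 36.0, 218.3]
eef_rot: [-2.819, 1.565, -3.119]
wrist_force: [0.5, 0.8, -0.2]
finger_gap: 51.6
```

Run:
```python
from look import *
P,p,R=lidpose("w6")
plan([((571,32.3,190),-17)])
m=(P[...,2]>172)&(P[...,2]<182)&(np.hypot(P[...,0]-571,P[...,1]-32)<30)
s=P[m];print(m.sum())
if m.any(): print(s.mean(0),cv2.minEnclosingCircle(s[:,:2].astype(np.float32)))
```

```text
clk 10.32 pos [569.1  36.1 218.3] zdir -17.2 tilt 0.36 gap 51.6 F [ 0.2 -0.1 -0.1] q [-0.    0.34  1.44 -0.    1.37  0.3 ]
-- 1
turn [[-0.2, -0.3, 0.1]] 
dp [[2.83, -0.3, 0.31]]
494
[572.36245829  32.02575027 176.91433357] ((572.2256469726562, 31.250534057617188), 8.86923885345459)
```

View pics/w6.png

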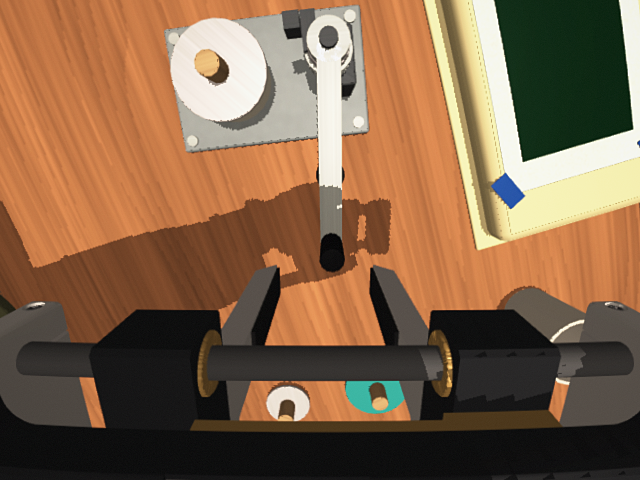

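Request:
{"op": "jog_arm", "data": {
  "turn": [
    [-0.2,-0.3,0],
    [0,0,0],
    [0,0,0],
    [0,0,0]
  ],
  "dp": [
    [2.6,-0.35,0.4],
    [3.0,0,0],
    [1.8,0,0],
    [0,0,0]
  ],
  "gripper": [0.45,0.45,0.45,0.45]
}}

```text
clock: 10.82
eef_pos: [570.8, 35.6, 142.0]
eef_rot: [-1.813, 1.569, -2.101]
wrist_force: [-0.4, -0.4, 0.2]
finger_gap: 51.9
```

Run:
```python
from look import *
plan([((572,31.8,140),-17)])
```

```text
clk 10.82 pos [570.8  35.6 142. ] zdir -16.5 tilt 0.1 gap 51.9 F [-0.4 -0.4  0.2] q [-0.    0.41  1.53 -0.    1.21  0.29]
-- 1
turn [[0.5, -0.0, 0.1]] 
dp [[0.2, -0.33, 0.22]]
```

Request:
{"op": "jog_arm", "data": {
  "turn": [
    [0,0,0],
    [0,0,0],
    [0,0,0],
    [0,0,0],
    [0,0,0],
    [0,0,0]
  ],
  "dp": [
    [0.2,-0.4,0.2],
    [0,0,0],
    [0,0,0],
    [0,0,0],
    [0,0,0],
    [0,0,0]
  ],
  "gripper": [0.45,0.8,1,1,1,1],
  "grip_force": 25
}}

```text
clock: 11.58
eef_pos: [572.6, 31.7, 142.6]
eef_rot: [-0.17, 1.567, -0.457]
wrist_force: [1.4, -0.9, -1.7]
finger_gap: 17.6
```

```bash
cat > arc.py <<'E'
from look import *
PIV=np.array([617,179.7]);PS=np.radians(-11.5)
def arc(total,n,rad=155):
    """rows rotating the tool about the pivot clockwise by total deg in n rows, from the measured pose (vertical tool)"""
    s,p,R=pose()
    v=p[:2]-PIV; a=np.degrees(np.arctan2(v[1],v[0])); joint=(-95-11.5-a)%360; joint=joint-360 if joint>180 else joint
    z=np.degrees(np.arctan2(R[1,2],R[0,2]))
    print("clk",round(s["clock"],2),p.round(1),"r",np.linalg.norm(v).round(1),"joint est rad",np.radians(joint).round(3),"zdir",z.round(1),"zwant",round(a+90,1),"tilt y,z:",R[2,1].round(4),R[2,2].round(4),"F",s["wrist_force"].round(1),"gap",round(s["finger_gap"],1),"q",s["joints"].round(2))
    st=np.radians(total/n); T=[];D=[]
    for i in range(n):
        q=PIV+rad*np.array([np.cos(np.radians(a)-st*(i+1)),np.sin(np.radians(a)-st*(i+1))])
        d=np.array([*(q-p[:2]),0]); D.append((R.T@d/10).round(2).tolist())
        T.append(round(total/n,1)); R=Ro.from_rotvec([0,0,-st]).as_matrix()@R; p=np.array([*q,p[2]])
    print(T,D)
E
python3 -c "
from arc import *
arc(40,8)"
```

```text
clk 11.57 [572.6  31.7 142.6] r 154.5 joint est rad 0.004 zdir -16.4 zwant -16.7 tilt y,z: -0.0006 0.0034 F [ 1.4 -0.9 -1.7] gap 17.6 q [-0.01  0.41  1.53 -0.    1.2   0.28]
[5.0, 5.0, 5.0, 5.0, 5.0, 5.0, 5.0, 5.0] [[-0.0, 0.01, -1.35], [-0.0, 0.07, -1.35], [-0.0, 0.07, -1.35], [-0.0, 0.07, -1.35], [-0.0, 0.07, -1.35], [-0.0, 0.07, -1.35], [-0.0, 0.07, -1.35], [-0.0, 0.07, -1.35]]
```

Request:
{"op": "jog_arm", "data": {
  "turn": [
    [5,0,0],
    [5,0,0],
    [5,0,0],
    [5,0,0]
  ],
  "dp": [
    [0,0.05,-1.35],
    [0,0.05,-1.35],
    [0,0.05,-1.35],
    [0,0.05,-1.35]
  ],
  "gripper": [1,1,1,1]
}}

```text
clock: 12.08
eef_pos: [523.9, 55.8, 142.6]
eef_rot: [0.374, 1.566, -0.273]
wrist_force: [3.5, 1.7, -1.0]
finger_gap: 17.3
```

```bash
python3 -c "
from arc import *
arc(40,8)"
```

```text
clk 12.07 [523.9  55.8 142.6] r 154.9 joint est rad 0.357 zdir -37.1 zwant -36.9 tilt y,z: 0.0017 0.0045 F [ 3.5  1.7 -1. ] gap 17.3 q [ 0.04  0.31  1.66 -0.    1.17  0.68]
[5.0, 5.0, 5.0, 5.0, 5.0, 5.0, 5.0, 5.0] [[-0.01, 0.05, -1.35], [-0.01, 0.06, -1.35], [-0.01, 0.06, -1.35], [-0.01, 0.06, -1.35], [-0.01, 0.06, -1.35], [-0.01, 0.06, -1.35], [-0.01, 0.06, -1.35], [-0.01, 0.06, -1.35]]
```

Tracks well. Continue another 40° (to about 1.05 rad).

Request:
{"op": "jog_arm", "data": {
  "turn": [
    [5,0,0],
    [5,0,0],
    [5,0,0],
    [5,0,0],
    [5,0,0],
    [5,0,0],
    [5,0,0],
    [5,0,0]
  ],
  "dp": [
    [0,0.05,-1.35],
    [0,0.05,-1.35],
    [0,0.05,-1.35],
    [0,0.05,-1.35],
    [0,0.05,-1.35],
    [0,0.05,-1.35],
    [0,0.05,-1.35],
    [0,0.05,-1.35]
  ],
  "gripper": [1,1,1,1,1,1,1,1]
}}

```text
clock: 13.08
eef_pos: [464.7, 146.0, 142.5]
eef_rot: [0.763, 1.564, -0.605]
wrist_force: [3.3, -2.4, -1.3]
finger_gap: 17.1
```

```bash
python3 -c "
from arc import *
arc(20,5)"
```

```text
clk 13.07 [464.7 146.  142.5] r 156.0 joint est rad 1.065 zdir -78.4 zwant -77.5 tilt y,z: 0.0045 0.0047 F [ 3.3 -2.4 -1.3] gap 17.1 q [ 0.23  0.22  1.77 -0.01  1.14  1.6 ]
[4.0, 4.0, 4.0, 4.0, 4.0] [[-0.0, 0.12, -1.08], [-0.0, 0.02, -1.08], [-0.0, 0.02, -1.08], [-0.0, 0.02, -1.08], [-0.0, 0.02, -1.08]]
```

Request:
{"op": "jog_arm", "data": {
  "turn": [
    [4,0,0],
    [4,0,0],
    [4,0,0],
    [4,0,0],
    [3,0,0]
  ],
  "dp": [
    [0,0.1,-1.1],
    [0,0.05,-1.1],
    [0,0.05,-1.1],
    [0,0.05,-1.1],
    [0,0.05,-0.9]
  ],
  "gripper": [1,1,1,1,1]
}}

```text
clock: 13.7
eef_pos: [461.7, 199.3, 142.5]
eef_rot: [0.071, 1.564, -1.64]
wrist_force: [-2.9, -3.8, 2.4]
finger_gap: 17.7
```

```bash
python3 -c "
from arc import *
arc(4,2)"
```

```text
clk 13.7 [461.7 199.3 142.5] r 156.6 joint est rad 1.409 zdir -98.0 zwant 262.8 tilt y,z: 0.0005 0.0071 F [-2.9 -3.8  2.4] gap 17.7 q [ 0.34  0.26  1.73 -0.01  1.16  2.05]
[2.0, 2.0] [[-0.0, 0.16, -0.54], [-0.0, 0.0, -0.54]]
```

Request:
{"op": "jog_arm", "data": {
  "turn": [
    [2,0,0],
    [2,0,0],
    [0,0,0]
  ],
  "dp": [
    [0,0.05,-0.6],
    [0,0,-0.6],
    [0,0,-0.3]
  ],
  "gripper": [1,1,1]
}}

```text
clock: 14.08
eef_pos: [463.8, 212.9, 142.4]
eef_rot: [-0.066, 1.559, -1.85]
wrist_force: [-4.1, -18.8, 4.4]
finger_gap: 17.6
```

```bash
python3 -c "
from arc import *
arc(4,2)"
```

```text
clk 14.07 [463.8 212.9 142.4] r 156.8 joint est rad 1.496 zdir -102.2 zwant 257.8 tilt y,z: -0.0008 0.0117 F [ -4.1 -18.8   4.4] gap 17.6 q [ 0.36  0.28  1.7  -0.01  1.17  2.15]
[2.0, 2.0] [[-0.01, 0.19, -0.54], [-0.01, 0.01, -0.54]]
```

Request:
{"op": "jog_arm", "data": {
  "turn": [
    [0,0,0],
    [0,0,0],
    [0,0,0],
    [0,0,0],
    [0,0,0]
  ],
  "dp": [
    [0,0,-0.1],
    [0,0,-0.1],
    [0,0,-0.1],
    [0,0,-0.1],
    [0,0,-0.1]
  ],
  "gripper": [1,1,1,1,1]
}}

```text
clock: 14.7
eef_pos: [463.5, 211.5, 142.4]
eef_rot: [-0.16, 1.546, -1.946]
wrist_force: [-3.2, -10.3, 2.9]
finger_gap: 17.9
```

Run:
```python
from arc import *
arc(4,2)
P,p,R=lidpose("w7")
from cell import camera,calibration
for n in ["top","side"]:
    c=calibration(n);im,d=camera(n);cv2.imwrite(f"pics/{n}7.png",im[:,:,::-1])
    np.savez(f"pics/{n}7.npz",p=im,d=d,K=c["K"],D=c["distortion"],T=c["world_from_camera"])
arc(4,2)
m=(np.hypot(P[...,0]-518,P[...,1]-200)<50)&(P[...,2]>70)&(P[...,2]<84)
s=P[m];c,_r=cv2.minEnclosingCircle(s[:,:2].astype(np.float32));print("lid",m.sum(),c,_r,np.median(s[:,2]))
A=np.c_[s[:,:2]-np.array([518,200]),np.ones(len(s))];print(np.linalg.lstsq(A,s[:,2],rcond=None)[0])
im0=cv2.imread("pics/side7.png")[200:380,200:420];cv2.imwrite("pics/s7c.png",cv2.resize(im0,None,fx=3,fy=3))
```

```text
clk 14.7 [463.5 211.5 142.4] r 156.7 joint est rad 1.487 zdir -102.3 zwant 258.3 tilt y,z: -0.0039 0.0243 F [ -3.2 -10.3   2.9] gap 17.9 q [ 0.37  0.28  1.7  -0.02  1.18  2.16]
[2.0, 2.0] [[-0.01, 0.18, -0.54], [-0.01, 0.0, -0.54]]
clk 14.85 [463.5 211.5 142.4] r 156.7 joint est rad 1.487 zdir -102.3 zwant 258.3 tilt y,z: -0.0039 0.0243 F [-3.7 -9.8  2.6] gap 17.8 q [ 0.37  0.28  1.7  -0.02  1.18  2.16]
[2.0, 2.0] [[-0.01, 0.18, -0.54], [-0.01, 0.0, -0.54]]
lid 7586 (518.1580810546875, 199.60731506347656) 44.107200622558594 77.18857130713667
[-1.84958498e-03 -2.65917997e-04  7.71752753e+01]
```

View pics/w7.png

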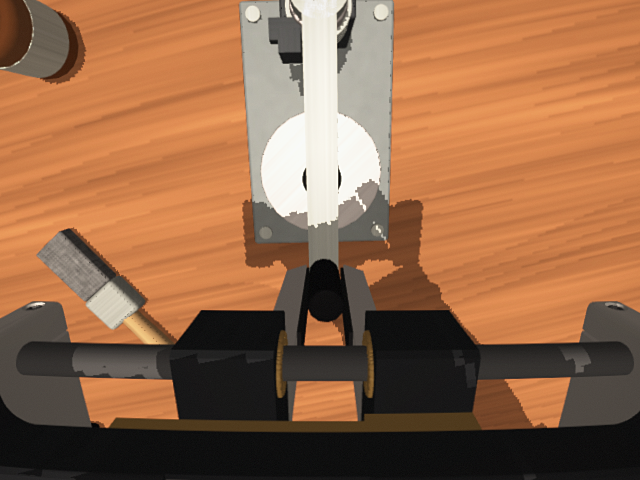

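View pics/s7c.png

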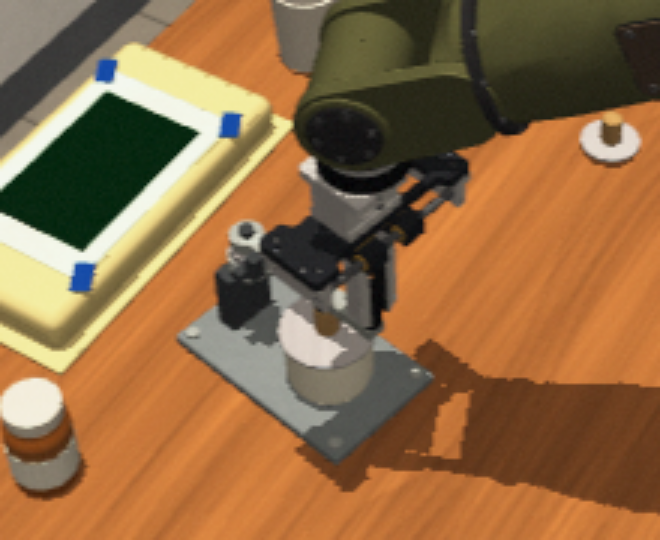

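View pics/top7.png

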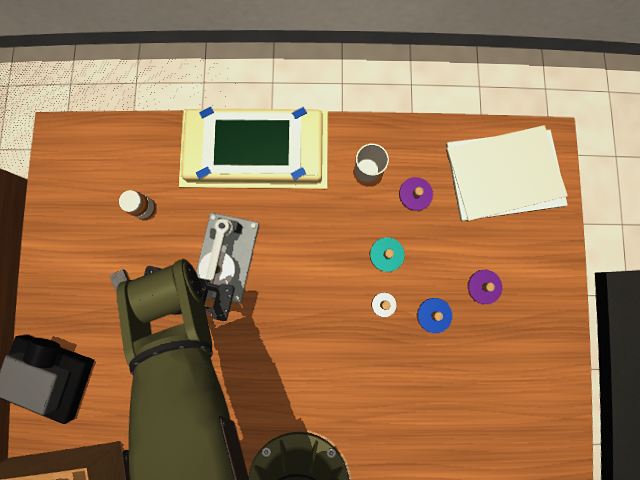

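Request:
{"op": "jog_arm", "data": {
  "turn": [
    [0,0.7,0],
    [0,0.7,0],
    [0,0,0]
  ],
  "dp": [
    [0,0,-0.2],
    [0,0,-0.2],
    [0,0,-0.2]
  ],
  "gripper": [1,1,1]
}}

```text
clock: 15.22
eef_pos: [463.7, 212.6, 142.4]
eef_rot: [-0.594, 1.56, -2.381]
wrist_force: [-4.2, -16.4, 5.4]
finger_gap: 17.9
```

Run:
```python
from arc import *
arc(4,2)
P,p,R=lidpose("w8")
# bar-top points
m=(P[...,2]>125)&(P[...,2]<132)
s=P[m][:,:2]; 
d=(s-PIV)@np.array([-np.cos(PS),-np.sin(PS)]); k=(d>20)&(d<135)&(np.abs((s-PIV)@np.array([-np.sin(PS),np.cos(PS)]))<30)
s=s[k].astype(np.float32);vx,vy,x,y=cv2.fitLine(s,cv2.DIST_HUBER,0,.01,.01).ravel()
print(len(s),"bar az",np.degrees(np.arctan2(vy,vx)),"at",x,y)
# plate edge direction from plate points
m=(P[...,2]>9)&(P[...,2]<15)&(np.hypot(P[...,0]-560,P[...,1]-190)<140)
q=P[m][:,:2].astype(np.float32);print(cv2.minAreaRect(q))
arc(4,2)
```

```text
clk 15.22 [463.7 212.6 142.4] r 156.8 joint est rad 1.495 zdir -102.3 zwant 257.9 tilt y,z: -0.0061 0.0091 F [ -4.2 -16.4   5.4] gap 17.9 q [ 0.36  0.28  1.7  -0.    1.17  2.15]
[2.0, 2.0] [[-0.01, 0.19, -0.54], [-0.0, 0.01, -0.54]]
7505 bar az -9.680363 at 545.88934 195.38268
((551.4039306640625, 192.6947784423828), (130.5998077392578, 210.17474365234375), 78.80503845214844)
clk 15.28 [463.7 212.7 142.4] r 156.8 joint est rad 1.495 zdir -102.3 zwant 257.9 tilt y,z: -0.0062 0.0094 F [ -5.  -17.1   5.4] gap 17.3 q [ 0.36  0.28  1.7  -0.    1.17  2.15]
[2.0, 2.0] [[-0.01, 0.19, -0.54], [-0.01, 0.01, -0.54]]
```

```bash
python3 -c "
from cell import order,manip
print(order.sign_off()); s=manip.read_state(); print(s['clock'],s['wrist_force'],s['eef_pos'])"
```

```text
the job is handed in; nothing more can be done
None
the job is handed in; nothing more can be done
```

The large lid is seated on the pot. The keeper arm is wound to its stop, and the fingers are still holding it there so you can put in the pin. I handed the job in at about 15.3 s of the 59 s allowed; no verdict came back.

**Lid:** I set it down by feel and let go. The wrist camera, with the arm wound over it, put its disc top at 77.2 mm (77 mm expected). Its centre was about 1 mm from the pot's, and its tilt about 0.002 rad.

**Keeper arm:** I gripped the black post and swung it round the pivot until the wrist force rose, and it held steady at about 17 N across the post. The spring alone should give about 5 N, so the arm is pressing on its stop.

**Arm angle:** The two estimates differ slightly. The gripper position gives about 1.495 rad and a line fitted to the bar in the camera gives about 1.457 rad. Both are above 1.43 and close to the nominal 1.48.

**Bystanders:** The small lid, cup and jar looked unmoved in the top picture taken with the arm at the stop. The robot partly hid the brush in that picture. The gripper never touched any of the four. I compared these by eye rather than measuring them again.

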